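# Open the red lens box at the optician's desk

## Task

Open the lens box that holds the red-rimmed lenses: press its red release tab in until the clear cover springs up, then swing that cover up until it stands upright or leans back beyond upright, and leave it standing open. Leave the look-alike box with the black tab shut.

Things in the scene. Friction and masses are not known exactly. Their poses are not given: they have to be found in the camera images.
- red_box: Grey lens box fixed to the desk, 120 (x) by 110 (y) by 54 mm high: red-rimmed lenses under a clear, white-bordered cover, red tab in front. Origin: centre of its underside; x points from front (tab) to back (hinge), z up; yaw within 0.35 rad. Hinge line along y at x = +50, z = 50 mm. A red hook, x = -56 to -44, z up to 60, holds the cover's front edge: keep off it.
- red_press (a point): Where to press: top of the red tab's flat pad (32 long in x, 36 mm wide), 78 mm in front of the box's centre, 50 mm above the desk (moves with the tab). Press straight down with shut fingertips, clear of the box's front wall, 18 mm behind this point: it gives 9 mm, starts at 1 N, needs 4 N at its stop.
- red_tab (a joint): Tab of the red box, rad: 0 at rest, grows as its pad is pressed down, 0.3 at its stop; the cover is freed at about 0.2; it springs back when let go.
- red_edge (a point): Middle of the underside of the red cover's free front edge, 98 mm from the hinge line; the cover is 96 mm wide in y and 4 mm thick. When shut: 48 mm in front of the box's centre, 50 mm above the desk. Once popped up: about 108 mm above the desk. Swing it from there with shut fingertips in front of and reaching some 25 mm below it, up and back along its arc.
- red_cover (a joint): Cover of the red box, rad: 0 shut, grows as its front edge rises and swings to the back, 1.57 upright, 1.9 at its stop. Freed by the tab, it is lifted by a sprung pin to about 0.65 and stops there. It weighs 50 g; its hinge is stiff enough that it stays where it is left.
- black_box: The look-alike: the same box, size and origin, with black-rimmed lenses and a black tab. Stays shut.
- black_cover (a joint): Cover of the black box, rad: 0 shut, grows as it opens, as for the red one.

How it is judged:
On the way, in this order (a step that is already met when the one before it is completed fails the run):
1. the red tab is pressed in far enough to free the cover (value of joint red_tab above 0.18 rad).
2. the cover of the red box has been swung upright (value of joint red_cover above 1.4 rad), for 0.2 s.
At the end, for the whole second after the job is handed in: The red box's cover stands open at 1.4 rad (within 10 degrees of upright) or further, at rest; its tab is let go (below 0.08 rad); the black box's cover is shut (below 0.1 rad) (value of joint red_cover above 1.4 rad and velocity of joint red_cover between -0.1 and 0.1 rad/s and value of joint red_tab below 0.08 rad and value of joint black_cover below 0.1 rad); the robot touches nothing.
It fails at once if the black box is opened (value of joint black_cover above 0.1 rad).
It also fails if it takes over 35 s, if anything falls off the work surface, if the arm or the gripper's body presses on something with over 40 N, if the wrist force passes 120 N, or if a joint passes its speed limit or range.

## Robot

A 7-joint arm with a two-finger parallel gripper is mounted at the origin on the work surface. World frame = base frame: x ahead of the robot, y to its left, z up, the work surface at z = 0. Lengths are in m, angles in rad, forces in N, time in s.
With the tool pointing down it reaches from about 0.35 to 0.9 m from the base axis. Payload 19.9 kg.
Tool frame: the origin (TCP) lies at the very end of the fingers, on their centre line; the grasp point (between the pads) lies 19 mm behind it; z points along the fingers, y is the line along which they close (so a half turn about z gives the same grasp; the last joint's range is limited). The gripper opens to 85 mm and grips with 20 to 120 N. Pads are 22 mm wide; open, the fingers measure 114 mm over their backs; the gripper's body (76 mm by 85 mm) begins 54 mm behind the grasp point. The pads swing forward as they close: fully open they stand 13 mm farther back than shut.
Start: joints at [-1.319, 0.417, -0.01, 1.614, 0.005, 1.111, -0.053], TCP at [0.18, 0.598, 0.231] pointing down, gripper open.
Joint ranges: [-2.81, 2.81], [-0.39, 2.02], [-1.27, 1.25], [0.06, 2.57], [-1.19, 4.33], [0.19, 2], [-2.82, 2.82]. Speed limits (rad/s): [1.89, 1.89, 2.39, 2.39, 3.01, 3.01, 3.01].

## Interface

Orientations are given as [roll, pitch, yaw] about the fixed x, y, z axes, in that order (R = Rz(yaw) Ry(pitch) Rx(roll)).
In Python, from cell import * gives the robot as it stands.
- The arm moves only by the tool move_arm, never from a script. Its argument "commands" is a list that holds one entry, the list of rows, each a list of 5 numbers: the closure, from -1 (fully open) to 1 (shut), then the shift along the tool's x, y, z in m, then the turn about the tool's z in degrees. In form: [[[hand, x, y, z, turn], ...]]. A call has 1 to 20 rows; each row shifts and turns the commanded pose from where the row before left it, along the tool's axes as they then stand; what a row does not reach is not made up. A row lasts 1/10 s, in which the tool goes at most 50 mm and 8.59 degrees, less where a joint would pass 70% of its speed; a pose out of reach is approached as far as the arm can. A call is refused whole if a number of a shift passes 0.05 or a number of a turn 8.59, either way. A call with a gripper value outside its range is refused whole. The fingers move at their own pace and stop on an object; the grip force is fixed at half the most. Time passes only in rows, so rows that do not move let the fingers close. It gives the time, the measured TCP pose, the force, the opening and the grip force at its end, in the units of the state.
- get_state(): the state, without advancing time (a new reading comes with each control period).
- camera(name): name is "side" or "top"; returns a dict with "image" (384x512x3 uint8, blue, green, red), "depth" (384x512 float32, m along the optical axis (not along the pixel's ray), 0 where there is no reading), "intrinsics" (3x3 intrinsics, pixels), "cam_to_world" (4x4, takes a point from camera to world coordinates). Camera axes: x right, y down, z forward; pixel columns grow to the right and rows downward; lengths in m; the calibration is good to about 2 mm. A picture is of the moment at which its call begins.
- finish_job(): hands the job in; it is judged then, once.
The state is a dict: "time": time; "qpos": joint angles; "joint_vel": joint speeds; "joint_torque": joint torques, N m; "tool_pos": TCP position; "eef_rot": TCP orientation; "contact_force": force on the tool from outside, world axes, zero at the start; "wrist_torque": the same for the moment, N m; "gripper_width": opening from 0.0 (shut) to 1.0 (fully open); "finger_force": force on a finger pad.
Only numpy, scipy, OpenCV 4.12 (cv2) and the standard library are available. Lean on these libraries where they do the work, as an engineer would, in place of code of your own. Each camera call takes 0.05 s, during which the arm holds its last target. There are 200 camera calls.

## Working session

There is one attempt and no reset: what is moved stays moved. The work goes in short steps, Python scripts to look and compute and a tool call to move; the robot and the scene stay as the last step left them, time stands still between calls to the robot, and variables do not carry over. Pictures are saved under pics/ and viewed, at most 10 in all, crops included, and the job is handed in when it is done.

Besides the shell and the picture viewer there is one more tool, called after "Request:" in YAML: its name, and indented under it one key for each argument. move_arm: Moves the arm, as the interface text tells. Its arguments: {"type":"object","properties":{"commands":{"type":"array","items":{"type":"array","items":{"type":"array","items":{"type":"number"}}}}},"required":["commands"]}

```bash
mkdir -p pics
cat > h.py <<'E'
from cell import *
import numpy as np, cv2
def pts(c):
    K=c["intrinsics"];T=c["cam_to_world"];d=c["depth"]
    v,u=np.mgrid[:d.shape[0],:d.shape[1]]
    p=np.stack([(u-K[0,2])/K[0,0]*d,(v-K[1,2])/K[1,1]*d,d],-1)
    return p@T[:3,:3].T+T[:3,3]
E
python3 - <<'E'
from h import *
for n in("top","side"):
    c=camera(n);cv2.imwrite(f"pics/{n}0.png",c["image"]);np.savez(f"{n}0.npz",**c)
    p=pts(c);b,g,r=[c["image"][...,i].astype(int) for i in range(3)]
    m=((r>110)&(g<70)&(b<70)).astype(np.uint8)
    k,l,s,ce=cv2.connectedComponentsWithStats(m)
    for i in range(1,k):
        if s[i,4]>15:
            q=p[(l==i)&(c["depth"]>0)];print(n,s[i],ce[i].round(1),np.median(q,0).round(3),q.min(0).round(3),q.max(0).round(3))
s=get_state();print(s["time"],s["tool_pos"],s["eef_rot"])
E
```

```text
top [378  44  20  31 295] [387.8  58.8] [ 0.853 -0.277  0.025] [ 0.822 -0.298  0.019] [ 0.888 -0.258  0.03 ]
top [314 229  22  27 465] [324.2 242.2] [ 0.48  -0.139  0.051] [ 0.454 -0.168 -0.   ] [ 0.504 -0.12   0.063]
side [451 239  35   7  64] [467.7 242.3] [ 0.846 -0.286  0.017] [ 0.821 -0.299  0.014] [ 0.878 -0.272  0.02 ]
side [240 246  18  13 105] [248.7 252. ] [ 0.499 -0.136  0.059] [ 0.492 -0.15   0.038] [ 0.506 -0.101  0.061]
side [222 251  33  26 458] [237.3 263.5] [ 0.476 -0.14   0.05 ] [ 0.456 -0.159 -0.   ] [ 0.5   -0.082  0.053]
side [499 336  13   9  42] [506.1 340.5] [ 0.691 -0.428  0.056] [ 0.687 -0.434  0.05 ] [ 0.699 -0.42   0.063]
side [496 344  16  11  41] [505.5 347.5] [ 0.682 -0.432  0.057] [ 0.679 -0.44   0.052] [ 0.689 -0.423  0.063]
side [491 347  10   5  19] [495.9 348.8] [ 0.673 -0.426  0.056] [ 0.671 -0.431  0.05 ] [ 0.68  -0.422  0.058]
side [502 349   6   6  17] [504.8 351.4] [ 0.673 -0.435  0.061] [ 0.671 -0.438  0.053] [ 0.681 -0.431  0.064]
side [487 351  10   4  18] [491.9 352.3] [ 0.665 -0.427  0.055] [ 0.663 -0.431  0.051] [ 0.671 -0.423  0.057]
si
[... 816 characters left out ...]
 -0.437  0.057] [ 0.629 -0.448  0.048] [ 0.639 -0.423  0.063]
side [495 367   8  13  32] [498.5 372.1] [ 0.649 -0.445  0.055] [ 0.647 -0.451  0.049] [ 0.656 -0.439  0.059]
side [467 370  21  14  57] [478.6 375.8] [ 0.624 -0.436  0.057] [ 0.622 -0.444  0.049] [ 0.631 -0.424  0.063]
side [491 371   8  13  32] [494.5 376.1] [ 0.641 -0.445  0.055] [ 0.639 -0.451  0.049] [ 0.648 -0.44   0.058]
side [463 374  18   9  44] [472.2 377.6] [ 0.616 -0.433  0.057] [ 0.613 -0.44   0.05 ] [ 0.623 -0.424  0.063]
side [459 378  15   6  31] [465.8 380.6] [ 0.607 -0.431  0.056] [ 0.606 -0.437  0.049] [ 0.615 -0.425  0.064]
0.1 [0.18033134 0.59810839 0.23072836] [-3.14050583e+00  1.17841178e-04  2.84883507e+00]
```

View pics/top0.png

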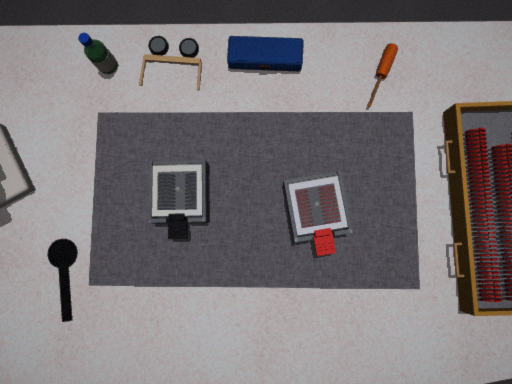

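View pics/side0.png

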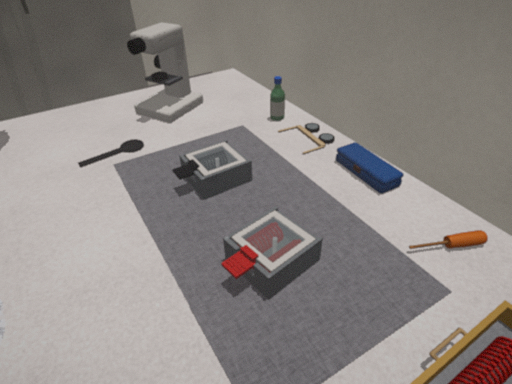

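The top view shows the red box centred near (317,207) with its tab near (324,243), and the black box near (180,190). The side view shows the red box near (275,247) with its tab at (240,262). Next I'll fit the cover's rectangle and the pad in both views.

Run:
```python
from h import *
for n,(x,y,w,h) in dict(top=(275,165,90,100),side=(215,205,115,90)).items():
    c=dict(np.load(f"{n}0.npz"));p=pts(c);im=c["image"].astype(int)
    roi=np.zeros(im.shape[:2],bool);roi[y:y+h,x:x+w]=1
    wh=roi&(im.min(-1)>150)&(p[...,2]>.04)&(p[...,2]<.07)
    q=p[wh];r=cv2.minAreaRect(q[:,:2].astype(np.float32));print(n,"cover",wh.sum(),r,np.median(q[:,2]),cv2.boxPoints(r).round(3).tolist())
    m=roi&(im[...,2]>110)&(im[...,1]<70)&(im[...,0]<70)
    yaw=-0.0
    z=p[...,2]; a=p[m&(z>.04)&(z<.0545)]
    # pad only: front part in x
    a=a[a[:,0]<.487]; r=cv2.minAreaRect(a[:,:2].astype(np.float32));print("pad",len(a),r,np.median(a[:,2]))
    cv2.imwrite(f"pics/{n}z.png",cv2.resize(c["image"][y:y+h,x:x+w],None,fx=6,fy=6,interpolation=cv2.INTER_CUBIC)[:600])
```

```text
top cover 924 ((0.5500835180282593, -0.126552551984787), (0.09751041233539581, 0.09514785557985306), 9.81704044342041) 0.0547286105719596 [[0.49399998784065247, -0.08799999952316284], [0.5099999904632568, -0.18199999630451202], [0.6060000061988831, -0.16500000655651093], [0.5899999737739563, -0.07100000232458115]]
pad 301 ((0.47327715158462524, -0.13990651071071625), (0.03057153895497322, 0.03618966415524483), 8.702889442443848) 0.05061184626659054
side cover 924 ((0.5503785014152527, -0.12484484165906906), (0.0994967371225357, 0.0980401262640953), 9.593491554260254) 0.05395368193426106 [[0.49300000071525574, -0.08500000089406967], [0.5090000033378601, -0.1809999942779541], [0.6079999804496765, -0.16500000655651093], [0.5910000205039978, -0.06800000369548798]]
pad 354 ((0.47304418683052063, -0.13600684702396393), (0.031418412923812866, 0.04446559399366379), 5.742725372314453) 0.04998491738553518
```

View pics/topz.png

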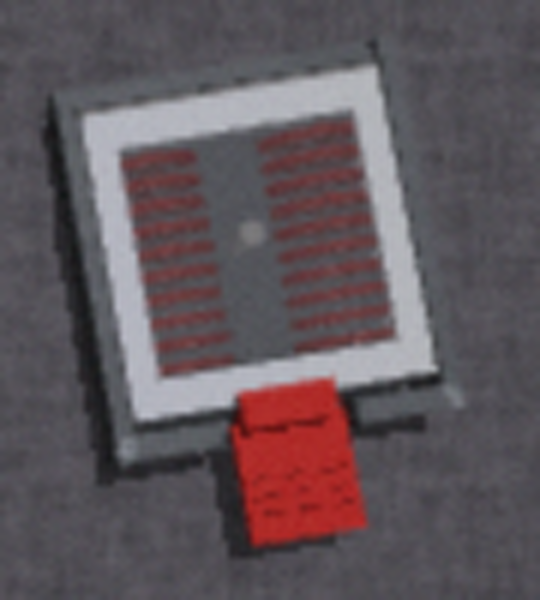

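View pics/sidez.png

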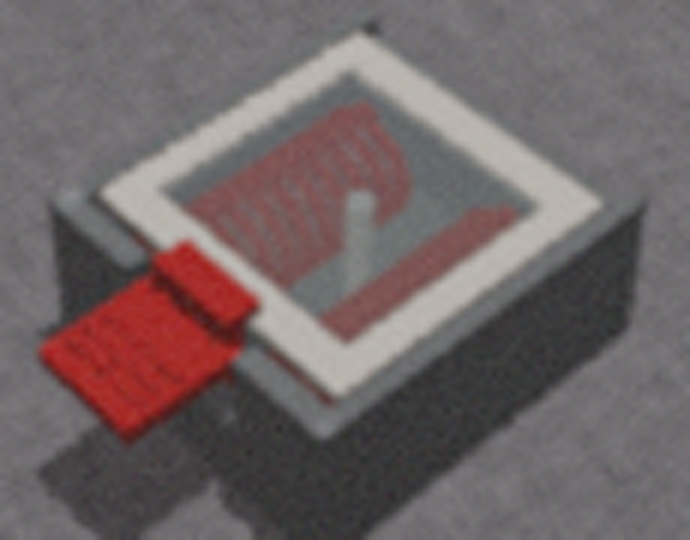

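Both views agree: box yaw ≈ 0.169 rad, centre ≈ (0.549, −0.126), press point ≈ (0.472, −0.139, 0.050). The 31×36 mm pad and 97 mm cover match the sizes given. I'll shut the fingers, turn tool x to point along −box x, and travel there.

Request:
move_arm:
  commands:
    - [[1,0,0,0,-6.6],[1,0,0,0,-6.6],[1,0,0,0,-6.6],[1,0,0,0,-6.6],[1,-0.02,-0.03,0,0],[1,-0.02,-0.04,0,0],[1,-0.02,-0.04,0,0],[1,-0.02,-0.04,0,0],[1,-0.02,-0.04,0,0],[1,-0.02,-0.04,0,0],[1,-0.02,-0.04,0,0],[1,-0.02,-0.04,0,0],[1,0,-0.04,0,0],[1,0,-0.04,0,0],[1,0,-0.04,0,0],[1,0,-0.04,0,0],[1,0,-0.04,0,0],[1,0,-0.04,0,0],[1,0,-0.04,0.02,0],[1,0,-0.04,0.02,0]]

```text
time: 2.1
tool_pos: [0.4436, 0.0024, 0.1912]
eef_rot: [-3.142, 0.001, -2.973]
contact_force: [1.8, 0.6, -0.4]
gripper_width: 0.007
finger_force: 0.0
```

```bash
cat >> h.py <<'E'
YAW=0.169;C=np.array([.549,-.126,0])
BX=np.array([np.cos(YAW),np.sin(YAW),0]);BY=np.array([-BX[1],BX[0],0])
def rel():
    s=get_state();d=s["tool_pos"]-C
    print("t",round(s["time"],2),"box xyz mm",(np.array([d@BX,d@BY,d[2]])*1e3).round(1),"rpy",np.round(s["eef_rot"],3),"F",np.round(s["contact_force"],1),"w",s["gripper_width"])
E
python3 -c "from h import *;rel()"
```

```text
t 2.1 box xyz mm [-82.3 144.3 191.2] rpy [-3.142e+00  1.000e-03 -2.973e+00] F [ 1.8  0.6 -0.4] w 0.006721608386082804
```

Request:
move_arm:
  commands:
    - [[1,0,-0.04,0.02,0],[1,0,-0.04,0.03,0],[1,0,-0.04,0.03,0],[1,-0.002,-0.018,0.02,0],[1,0,0,0,0],[1,0,0,0,0],[1,0,0,0,0]]

```text
time: 2.8
tool_pos: [0.4688, -0.1309, 0.092]
eef_rot: [3.141, 0.001, -2.973]
contact_force: [-0.1, 1.0, -0.2]
gripper_width: 0.001
finger_force: 0.0
```

```bash
python3 -c "from h import *;rel()"
```

```text
t 2.8 box xyz mm [-79.8   8.7  92. ] rpy [ 3.141e+00  1.000e-03 -2.973e+00] F [-0.1  1.  -0.2] w 0.0013254132641757894
```

Request:
move_arm:
  commands:
    - [[1,0,-0.009,0.01,0],[1,0,0,0.015,0],[1,0,0,0.012,0],[1,0,0,0.004,0],[1,0,0,0.004,0],[1,0,0,0.003,0],[1,0,0,0,0],[1,0,0,0,0],[1,0,0,0,0]]

```text
time: 3.7
tool_pos: [0.4691, -0.1407, 0.0434]
eef_rot: [3.141, -0.001, -2.974]
contact_force: [-8.2, -0.2, 7.1]
gripper_width: 0.001
finger_force: 4.3
```

Run:
```python
from h import *
rel();c=camera("side");cv2.imwrite("pics/p1.png",cv2.resize(c["image"][170:330,170:380],None,fx=3.5,fy=3.5))
```

```text
t 3.7 box xyz mm [-81.2  -1.1  43.4] rpy [ 3.141e+00 -1.000e-03 -2.974e+00] F [-8.2 -0.2  7.1] w 0.0006258144428299542
```

View pics/p1.png

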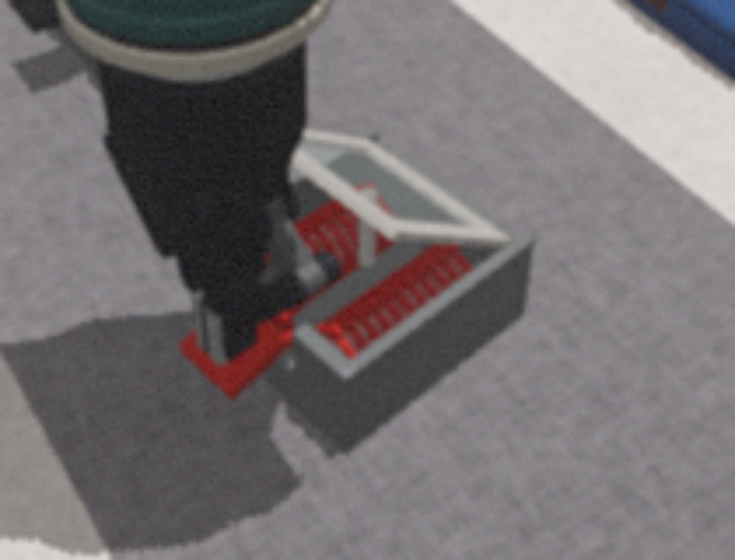

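The picture shows the cover popped up: its free edge runs from about (300,150) to (395,230). The fingers are on the pad near (225,345). I'll back off forwards and up.

Request:
move_arm:
  commands:
    - [[1,0.005,0,-0.003,0],[1,0.01,0,-0.006,0],[1,0.02,0,-0.015,0],[1,0.02,0,-0.02,0],[1,0,0,0,0],[1,0,0,0,0],[1,0,0,0,0]]

```text
time: 4.45
tool_pos: [0.4161, -0.1496, 0.0872]
eef_rot: [-3.142, 0.0, -2.973]
contact_force: [-0.4, -0.0, -0.4]
gripper_width: -0.002
finger_force: 0.0
```

Run:
```python
from h import *
rel();c=camera("side");cv2.imwrite("pics/p2.png",cv2.resize(c["image"][170:330,170:380],None,fx=3.5,fy=3.5))
p=pts(c);im=c["image"].astype(int);d=p-C
b=np.stack([d@BX,d@BY,d[...,2]],-1)*1e3
m=(im.min(-1)>140)&(abs(b[...,0])<70)&(abs(b[...,1])<60)&(b[...,2]>56)&(b[...,2]<150)
q=b[m];print(len(q),q.min(0),q.max(0),"angle",np.median(np.arctan2(q[:,2]-52,50-q[:,0])[q[:,0]<20]))
```

```text
t 4.45 box xyz mm [-135.    -0.9   87.2] rpy [-3.142  0.    -2.973] F [-0.4 -0.  -0.4] w -0.0024352851318331687
619 [-28.38399984 -48.69291837  56.0256427 ] [ 48.88710881  48.001021   113.5576251 ] angle 0.6747829406282673
```

View pics/p2.png

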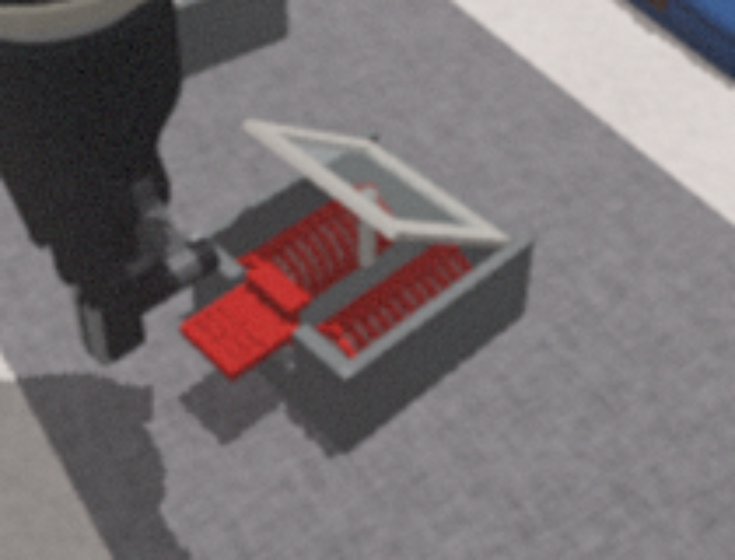

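The cover rests at about 0.67 rad with its edge at box (−28, 109) mm, and the tab has sprung back. A stub sticks out behind the fingers at (205,255), so I'll measure it before swinging.

Run:
```python
from h import *
s=get_state();c=camera("side");c2=camera("top")
for n,c in(("side",c),("top",c2)):
    d=pts(c)-s["tool_pos"];b=np.stack([d@BX,d@BY,d[...,2]],-1)*1e3
    q=b[(c["depth"]>0)&(abs(b[...,0])<75)&(abs(b[...,1])<75)&(b[...,2]>-8)&(b[...,2]<150)]
    for z in range(-8,150,10):
        r=q[(q[:,2]>=z)&(q[:,2]<z+10)]
        r=r[(r[:,0]<75)]
        if len(r)>3:print(n,z,len(r),r[:,:2].min(0).round(),r[:,:2].max(0).round(), np.percentile(r[:,0],[5,50,95]).round())
    for u,v in((228,243),(222,245),(212,247)) if n=="side" else (): print((u,v),b[v,u].round())
```

```text
side 2 55 [-11. -14.] [7. 6.] [-10.  -7.   5.]
side 12 92 [-11. -15.] [8. 5.] [-10.  -6.   6.]
side 22 62 [-11. -15.] [7. 6.] [-10.  -7.   3.]
side 32 26 [-11. -11.] [-6.  7.] [-11. -10.  -6.]
side 42 123 [-13. -34.] [ 9. 32.] [-13. -11.   5.]
side 52 132 [-13. -42.] [ 9. 42.] [-12. -11.   8.]
side 62 207 [-17. -49.] [ 9. 50.] [-16. -11.   5.]
side 72 157 [-17. -58.] [-1. 50.] [-16. -13.  -9.]
side 82 293 [-18. -63.] [13. 16.] [-16. -10.  11.]
side 92 403 [-19. -62.] [13. 18.] [-19.  -6.   8.]
side 102 291 [-19. -47.] [10.  8.] [-18. -10.   6.]
side 112 175 [-11. -42.] [ 11. -16.] [-10.  -6.   9.]
side 122 183 [-37. -39.] [25.  3.] [-33.  -5.  12.]
side 132 437 [-37. -39.] [28. 11.] [-36. -17.  19.]
side 142 386 [-37. -39.] [32. 10.] [-36. -17.  21.]
(228, 243) [  8. -60.  93.]
(222, 245) [  0. -58.  93.]
(212, 247) [ -9. -53.  93.]
top 52 14 [ 6. 22.] [13. 35.] [ 7. 12. 13.]
top 62 21 [ 6. 26.] [12. 47.] [ 7. 11. 12.]
top 72 19 [-9. 35.] [12. 51.] [ 3. 11. 12.]
top 82 90 [-13.  39.] [13. 61.] [-12.   5.  12.]
top 92 120 [-12.  32.] [12. 60.] [-10.   0.  10.]
top 102 30 [-4. 35.] [11. 45.] [-4.  1. 10.]
top 112 9 [ 5. 36.] [10. 40.] [5. 8. 9.]
```

The stub is just the finger linkage: it runs along y, 93 mm above the tip, and stays clear of the cover. The swing goes along the arc.

Request:
move_arm:
  commands:
    - [[1,-0.03,0,0.001,0],[1,-0.03,0,0,0],[1,-0.025,0,0,0],[1,0,0,0,0],[1,-0.014,0,-0.008,0],[1,-0.014,0,-0.008,0],[1,-0.008,0,-0.005,0],[1,-0.008,0,-0.005,0],[1,-0.009,0,-0.004,0],[1,-0.009,0,-0.003,0],[1,-0.01,0,-0.002,0],[1,-0.01,0,-0.002,0],[1,-0.008,0,0,0],[1,-0.008,0,0,0],[1,-0.005,0,0,0],[1,0,0,0,0],[1,0,0,0,0],[1,0,0,0,0]]

```text
time: 6.4
tool_pos: [0.6009, -0.1185, 0.1233]
eef_rot: [-3.142, -0.0, -2.974]
contact_force: [-0.0, -0.5, -0.1]
gripper_width: 0.001
finger_force: 0.0
```

Run:
```python
from h import *
rel();c=camera("side");cv2.imwrite("pics/p3.png",cv2.resize(c["image"][130:330,150:400],None,fx=3,fy=3))
```

```text
t 6.4 box xyz mm [ 52.4  -1.3 123.3] rpy [-3.142 -0.    -2.974] F [-0.  -0.5 -0.1] w 0.0013682055908851825
```

View pics/p3.png

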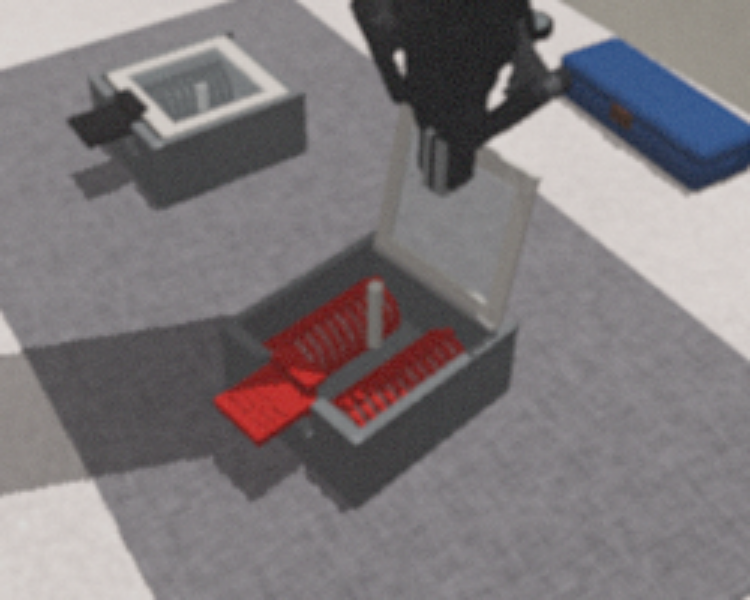

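The cover stands past upright (hinge near (435,280), top edge near (470,150)) with the fingers in front of it. The tab is released and the black box is shut. I'll back away straight forward, then up.

Request:
move_arm:
  commands:
    - [[1,0.01,0,0,0],[1,0.02,0,0,0],[1,0.03,0,0,0],[1,0.03,0,-0.02,0],[1,0.03,0,-0.03,0],[1,0.02,0,-0.03,0],[1,0,0,0,0],[1,0,0,0,0],[1,0,0,0,0],[1,0,0,0,0],[1,0,0,0,0]]

```text
time: 7.55
tool_pos: [0.463, -0.1417, 0.2026]
eef_rot: [3.142, -0.001, -2.973]
contact_force: [-0.3, 0.2, 0.2]
gripper_width: 0.002
finger_force: 0.0
```

Run:
```python
from h import *
rel();c=camera("side")
p=pts(c);im=c["image"].astype(int);d=p-C
b=np.stack([d@BX,d@BY,d[...,2]],-1)*1e3
m=(im.min(-1)>110)&(abs(b[...,0]-60)<40)&(abs(b[...,1])<55)&(b[...,2]>70)&(b[...,2]<155)
q=b[m];k=np.polyfit(q[:,2],q[:,0],1);print(len(q),q.min(0),q.max(0),"angle",np.pi/2+np.arctan(k[0]))
```

```text
t 7.55 box xyz mm [-87.4  -1.  202.6] rpy [ 3.142e+00 -1.000e-03 -2.973e+00] F [-0.3  0.2  0.2] w 0.0015341031100322285
2106 [ 53.48714886 -48.71840075  70.00029713] [ 74.03858036  49.99797625 147.09309341] angle 1.7672774097192234
```

The cover stands at about 1.77 rad and the arm is clear of everything.

```bash
python3 -c "from h import *;print(finish_job())"
```

```text
the job is handed in; nothing more can be done
None
```

I pressed the red tab, swung the red box's cover open to about 1.77 rad by camera depth, and left it standing; the tab is released, the arm is clear, the black box still looked shut when last viewed, and the job is handed in (no verdict was returned).

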